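# Hang the round carving sample on the booth's display rail

## Task

Take the round carved sample out of the rack by its wooden grip, hook it over the display rail about a hand's width (80 to 110 mm) to one side of the black mark - the side with more room - and then slide it along the rail, without unhooking it, until it is centred on the mark. Leave it hanging there, straight and at rest; the other two samples stay standing in the rack.

Things in the scene. Friction and masses are not known exactly. Their poses are not given: they have to be found in the camera images.
- round_sample: Carved wooden disc, 72 mm wide (y), 12 thick (x), about 0.2 kg, on a 22x40x20 mm foot, steel hook above. Origin: in the hook, where the rail's axis lies when hung, 140 mm above the foot's underside, 152 above the table in the rack. Axes: z up, x away from the robot in the rack. Square wooden grip 18x18 mm from z +12 to +52 mm: take it from above at about +36 mm, fingers closing along y.
- mark: Black band, 24 mm, round the fixed steel rail (14 mm diameter, axis 190 mm above the table). Origin: on the axis, mid-band; y along the rail, x level across it, away from the robot. The rail is bare between two posts (204 mm tall) whose inner faces lie 74 to 164 mm from the mark towards +y and 164 to 254 mm towards -y (the longer side, to hook on). Under it lies a plank 100 mm wide, 14 thick.
- wide_sample: Bystander, stays in the rack: board 98 mm wide, 40 high; foot, hook, grip and origin as on the round one. Each hook is a 16 mm wide (y) strap open downward, 32 mm wide inside, roof peak at z +8 mm; shank at x -16 to -20 mm down to z -54; free lip at x +16 to +20 ends at z -10; a strap at z -50 to -54 leads back under the hook. Raised 30 mm, the lip passes over the rail from the robot's side.
- slim_sample: Bystander, stays in the rack: board 42 mm wide, 64 high; foot, hook, grip and origin as on the round one. The three stand in any order 105 mm apart along y in a fixed rack (330 mm long, 90 wide, top 28 mm above the table), feet in pockets 16 mm deep with 2 mm play in x, 4 in y: lift straight up 25 mm or more. Rack and rail stand side by side, either one on the left.

How it is judged:
By the outcome, as a careful person would: the job done as asked, in the order asked, and still so for the second after the job is handed in, with the robot touching nothing.
It also fails if it takes over 54 s, if anything falls off the work surface, if the arm or the gripper's body presses on something with over 40 N, if the wrist force passes 120 N, or if a joint passes its speed limit or range.

## Robot

A 6-joint arm with a two-finger parallel gripper is mounted at the origin on the work surface. World frame = base frame: x ahead of the robot, y to its left, z up, the work surface at z = 0. Lengths are in m, angles in rad, forces in N, time in s.
With the tool pointing down it reaches from about 0.275 to 0.725 m from the base axis. Payload 5.6 kg.
Tool frame: the origin (TCP) lies on the mounting face of the last link; the fingertips stand 173 mm ahead of it and the grasp point (between the pads) lies 155 mm ahead of it (nose_length is the distance from the TCP to the fingertips, in m); z points along the fingers, y is the line along which they close (so a half turn about z gives the same grasp; the last joint's range is limited). The gripper opens to 85 mm and grips with 20 to 120 N. Pads are 22 mm wide; open, the fingers measure 114 mm over their backs; the gripper's body (76 mm by 85 mm) begins 54 mm behind the grasp point. The pads swing forward as they close: fully open they stand 13 mm farther back than shut.
Start: joints at [-0.869, 0.255, 0.108, 0, -1.424, -0.285], TCP at [0.223, -0.503, 0.405] pointing down, gripper open.
Joint ranges: [-2.95, 2.95], [-1.21, 1.97], [-1.09, 1.5], [-2.87, 1.71], [-2.94, -0.07], [-3.05, 3.05]. Speed limits (rad/s): [2.57, 2.57, 3.14, 3.14, 3.14, 3.14].

## Interface

Orientations are given as a 3x3 rotation matrix whose columns are the frame's x, y, z axes.
In Python, from workcell import * gives the robot as it stands. The module is installed in compiled form; this text tells all that it offers.
- The arm moves only by the shell command python3 -m pendant 'ROWS' [FORCE]. ROWS is JSON, a list of rows, each a list of 3 entries, a list of its own where there are three numbers: the shift along the tool's x, y, z each as a share of 50 cm, from -1 to 1, then the turn about the tool's z as a share of 60 degrees, from -1 to 1, then the opening, from -1 (shut) to 1 (fully open). In form: [[[dx, dy, dz], twist, hand], ...]. A call has 1 to 8 rows; each row shifts and turns the commanded pose from where the row before left it, along the tool's axes as they then stand; what a row does not reach is not made up. A row lasts 1/12 s, in which the tool goes at most 41.7 mm and 7.16 degrees, less where a joint would pass 70% of its speed; a pose out of reach is approached as far as the arm can. A call with a number of a shift or a turn outside -1 to 1 is refused whole. A call with a gripper value outside its range is refused whole. The fingers move at their own pace and stop on an object; FORCE is the grip in N (left out, the last holds). Time passes only in rows, so rows that do not move let the fingers close. It gives the time, the measured TCP pose, the force, the opening and the grip force at its end, in the units of the state.
- get_obs(): the state, without advancing time (a new reading comes with each control period).
- snapshot(name): name is "side" or "top"; returns a dict with "frame" (480x640x3 uint8, red, green, blue), "K" (3x3 intrinsics, pixels), "rvec" (rotation vector, rad) and "tvec" (3), from world to camera coordinates, as OpenCV has them. Camera axes: x right, y down, z forward; pixel columns grow to the right and rows downward; lengths in m; the calibration is good to about 2 mm. A picture is of the moment at which its call begins. There is no depth.
- finish_job(): hands the job in; it is judged then, once.
The state is a dict: "time_s": time; "joint_pos": joint angles; "qvel": joint speeds; "effort": joint torques, N m; "tool_pos": TCP position; "eef_rot": TCP orientation; "force": force on the tool from outside, world axes, zero at the start; "wrist_torque": the same for the moment, N m; "opening": finger opening in m; "grip_force": force on a finger pad.
Only numpy, scipy, OpenCV 4.12 (cv2) and the standard library are available. Lean on these libraries where they do the work, as an engineer would, in place of code of your own. Each camera call takes 0.05 s, during which the arm holds its last target. There are 200 camera calls.

## Working session

There is one attempt and no reset: what is moved stays moved. The work goes in short steps, Python scripts to look and compute and a shell command to move; the robot and the scene stay as the last step left them, time stands still between calls to the robot, and variables do not carry over. Pictures are saved under pics/ and viewed, at most 10 in all, crops included, and the job is handed in when it is done.

```bash
mkdir -p pics
cat > h.py <<'E'
from workcell import *
import numpy as np, cv2
def snap(n,f):
    s=snapshot(n); cv2.imwrite('pics/'+f,s['frame'][:,:,::-1]); np.savez(f[:-4]+'.npz',**{k:s[k] for k in('K','rvec','tvec')}); return s
def proj(s,p):
    return cv2.projectPoints(np.array(p,float).reshape(-1,3),np.array(s['rvec']),np.array(s['tvec']),np.array(s['K']),None)[0].reshape(-1,2)
def P(s):
    return np.array(s['K'])@np.c_[cv2.Rodrigues(np.array(s['rvec'],float))[0],np.array(s['tvec']).reshape(3)]
def tri(a,b,pa,pb):
    X=cv2.triangulatePoints(P(a),P(b),np.array(pa,float).reshape(-1,2).T,np.array(pb,float).reshape(-1,2).T); return (X[:3]/X[3]).T
def onz(s,p,z):
    M=P(s); H=np.c_[M[:,0],M[:,1],M[:,2]*z+M[:,3]]; q=np.linalg.solve(H,[*p,1]); return q[:2]/q[2]
E
python3 - <<'E'
from h import *
np.set_printoptions(precision=4,suppress=True)
for n in('side','top'):
    s=snap(n,n+'0.png'); R=cv2.Rodrigues(np.array(s['rvec'],float))[0]; print(n,-R.T@np.array(s['tvec']).reshape(3),R[2])
o=get_obs(); print(o['eef_rot'],o['tool_pos'],o['opening'],o['time_s'])
E
```

```text
side [0.3934 0.72   0.8762] [ 0.187  -0.7104 -0.6785]
top [ 0.4832 -0.0031  0.9951] [ 0.0896 -0.0034 -0.996 ]
[[-0.9144 -0.4048 -0.0008]
 [-0.4048  0.9144  0.0016]
 [ 0.0001  0.0017 -1.    ]] [ 0.2227 -0.5027  0.4039] 0.08529913792413357 0.1
```

View pics/side0.png

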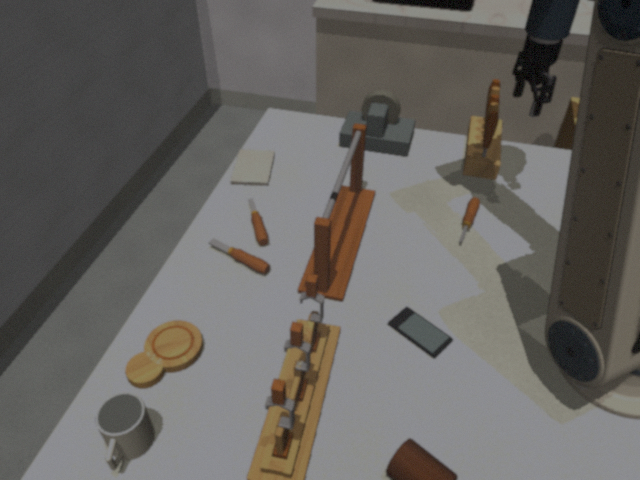

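View pics/top0.png

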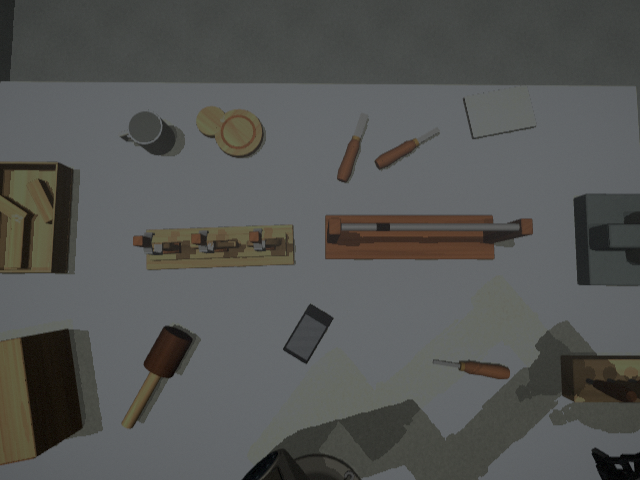

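The top view shows the rack at cols 145-295, row 247, and the rail at cols 330-530, row 228, with the mark near (383,227). The side view shows the rack at (300,390) and the rail from (325,220) to (357,130). I'll enlarge the parts that matter.

Run:
```python
import cv2,numpy as np
a=cv2.imread('pics/side0.png');b=cv2.imread('pics/top0.png')
f=lambda i,r:cv2.resize(i[r[1]:r[3],r[0]:r[2]],None,fx=4,fy=4,interpolation=2)
A=f(a,(240,260,360,410)) #480x600
B=f(b,(130,220,210,275)); C=f(b,(200,220,280,275)); 
D=f(a,(300,150,380,190))
c=np.zeros((600,800,3),np.uint8);c[:,:480]=A;c[:220,480:]=B;c[220:440,480:]=C;c[440:,480:]=D
c=np.clip(255*(c/255.)**.6,0,255).astype(np.uint8)
cv2.imwrite('pics/c0.png',c)
```

```text
(no output)
```

View pics/c0.png

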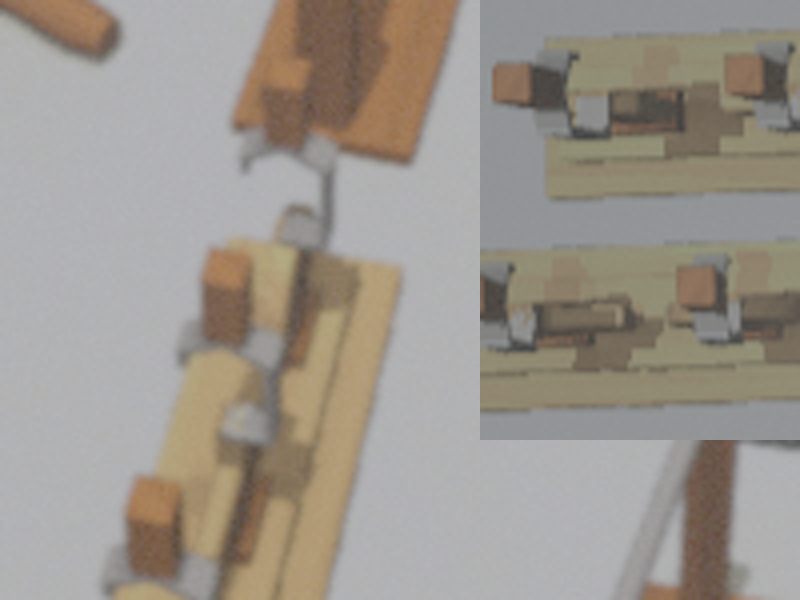

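The crops show three grips. In side pixels the top faces are near (279,384), (297,325) and (312,279). In top pixels they are (138,241), (196,239) and (255,236). The board shapes need one more crop.

Run:
```python
from h import *
np.set_printoptions(precision=4,suppress=True)
L=lambda f:dict(np.load(f))
a=L('side0.npz');b=L('top0.npz')
X=tri(a,b,[(279.3,383.8),(296.8,325.5),(312,278.8)],[(137.8,240.8),(196.3,238.8),(255,236.5)])
print(X); 
for p in ((383,227),): print('mark',onz(b,p,.19), proj(a,[*onz(b,p,.19),.19]))
print(onz(b,(345,227),.19),onz(b,(515,227),.19))
print('rack corners',[onz(b,p,.028) for p in((146,228),(293,225),(294,263),(148,269))])
f=lambda i,r,k:cv2.resize(i[r[1]:r[3],r[0]:r[2]],None,fx=k,fy=k,interpolation=2)
A=cv2.imread('pics/side0.png');B=cv2.imread('pics/top0.png')
c=np.zeros((600,800,3),np.uint8)
c[:,:400]=f(A,(250,330,350,480),4);c[:220,400:]=f(B,(130,215,310,214+56),2.2222)[:220,:400] if 0 else 0
t=f(B,(130,218,310,273),2.2);c[:t.shape[0],400:400+t.shape[1]]=t
t=f(A,(300,120,380,220),4);c[180:580,420:740]=t
c=np.clip(255*(c/255.)**.5,0,255).astype(np.uint8); cv2.imwrite('pics/c1.png',c)
```

```text
[[0.5539 0.3231 0.2056]
 [0.5589 0.2181 0.2059]
 [0.5638 0.1131 0.2013]]
mark [ 0.584  -0.1209] [[333.2934 198.5095]]
[ 0.5835 -0.0508] [ 0.5856 -0.3649]
rack corners [array([0.5986, 0.3797]), array([0.6074, 0.0548]), array([0.5233, 0.0517]), array([0.5082, 0.3716])]
```

View pics/c1.png

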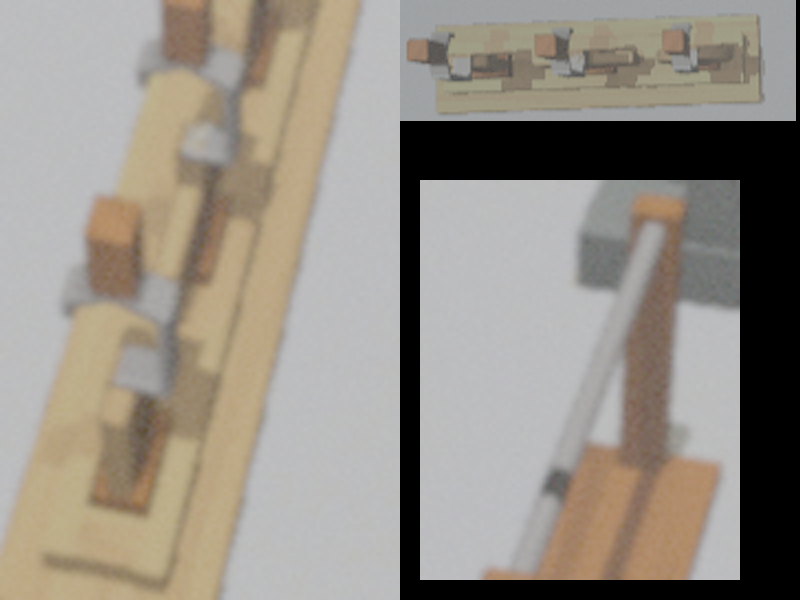

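Run:
```python
from h import *
np.set_printoptions(precision=1,suppress=True)
L=lambda f:dict(np.load(f))
a=L('side0.npz');b=L('top0.npz')
A=cv2.imread('pics/side0.png');B=cv2.imread('pics/top0.png')
th=-0.03 # rack yaw guess: rotate axes
ax=np.array([-np.sin(-.045),1]); 
for n,c in(('mid',(.559,.218)),('right',(.5638,.113))):
  c=np.array(c); e=np.array([-.047,1])
  for k,w,z in(('wide',.049,.072),('disc',.036,.068)):
    q=lambda d:[*(c+e*d),z]
    print(n,k,proj(b,[q(-w),q(w)]).ravel(),proj(a,[q(-w),q(w)]).ravel())
f=lambda i,r,k:cv2.resize(i[r[1]:r[3],r[0]:r[2]],None,fx=k,fy=k,interpolation=2)
c=np.zeros((600,800,3),np.uint8)
t=f(B,(185,222,300,270),6.9)[:331,:793];c[:t.shape[0],:t.shape[1]]=t
t=f(A,(285,310,345,354),6);c[335:335+t.shape[0],:t.shape[1]]=t
t=f(A,(270,345,330,389),6);c[335:335+t.shape[0],400:400+t.shape[1]]=t
c=np.clip(255*(c/255.)**.5,0,255).astype(np.uint8); cv2.imwrite('pics/c2.png',c)
```

```text
mid wide [237.3 243.7 190.6 245.6] [305.4 351.2 291.8 399.6]
mid disc [231.5 244.1 197.3 245.5] [303.7 358.6 293.8 394. ]
right wide [287.2 241.8 240.6 243.7] [318.  306.7 306.4 348.1]
right disc [281.2 242.2 247.1 243.6] [316.6 313.2 308.  343.6]
```

View pics/c2.png

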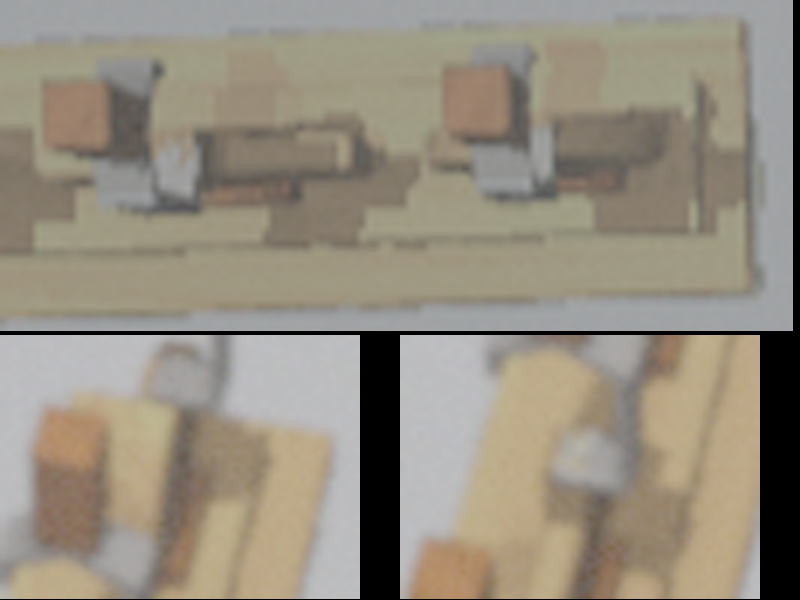

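The middle sample has a straight, square end at about px 236.7, which matches the wide one. The right one is rounded and spans 247–281, which matches the disc. So the round sample is at about (0.564, 0.113) and the mark at (0.584, -0.121). Next I turn the tool and move above the sample.

```bash
python3 -m pendant '[[[0,0,-0.02],0.118,1],[[0,0,-0.02],0.118,1],[[0,0,-0.02],0.118,1],[[0,0,0],0,1]]'
for i in 1; do :; done
python3 -m pendant '[[[-0.041,0.0665,0],0,1],[[-0.041,0.0665,0],0,1],[[-0.041,0.0665,0],0,1],[[-0.041,0.0665,0],0,1],[[-0.041,0.0665,0],0,1],[[-0.041,0.0665,0],0,1],[[-0.041,0.0665,0],0,1],[[-0.041,0.0665,0],0,1]]'
python3 -m pendant '[[[-0.041,0.0665,0],0,1],[[-0.041,0.0665,0],0,1],[[-0.041,0.0665,0],0,1],[[-0.041,0.0665,0],0,1],[[-0.041,0.0665,0],0,1],[[-0.041,0.0665,0],0,1],[[-0.041,0.0665,0],0,1]]'
cat >> h.py <<'E'
def to(x,y,z,yaw=None):
    o=get_obs(); R=np.array(o['eef_rot']); d=np.array([x,y,z])-o['tool_pos']
    ps=np.arctan2(-R[0,1],R[1,1])
    print('t',round(o['time_s'],2),'pos',np.round(o['tool_pos'],4),'yaw',round(ps,4),'tilt',np.round(R[:2,2],4),'F',np.round(o['force'],1),'open',round(o['opening'],4),'grip',round(o['grip_force'],1))
    print('share',np.round(R.T@d/.5,4), 'twist', None if yaw is None else round((ps-yaw)/np.radians(60),4))
E
python3 -c "
from h import *
to(.564,.113,.434,.047)"
```

```text
time_s: 0.43
tool_pos: [0.2227, -0.5031, 0.4363]
eef_rot: [[-0.999, -0.042, 0.001], [-0.042, 0.999, -0.002], [-0.001, -0.003, -1.0]]
force: [0.1, 0.2, 0.8]
opening: 0.0852
grip_force: 0.0
time_s: 1.1
tool_pos: [0.3745, -0.2277, 0.434]
eef_rot: [[-0.999, -0.05, -0.0], [-0.05, 0.999, 0.001], [0.0, 0.001, -1.0]]
force: [1.1, -0.3, -0.0]
opening: 0.0852
grip_force: 0.0
time_s: 1.68
tool_pos: [0.5072, 0.0115, 0.434]
eef_rot: [[-0.999, -0.051, -0.001], [-0.051, 0.999, 0.0], [0.001, 0.0, -1.0]]
force: [0.6, -0.6, 0.1]
opening: 0.0854
grip_force: 0.0
t 1.68 pos [0.5072 0.0115 0.434 ] yaw 0.0509 tilt [-0.0008  0.0001] F [ 0.6 -0.6  0.1] open 0.0854 grip 0.0
share [-0.1238  0.197  -0.0002] twist 0.0037
```

```bash
python3 -m pendant '[[[-0.041,0.0665,0],0,1],[[-0.041,0.0665,0],0,1],[[0,0,0],0,1],[[0,0,0],0,1],[[0,0,0],0,1]]'
python3 - <<'E'
from h import *
to(.564,.113,.434,.047)
s=snap('top','t1.png');a=snap('side','s1.png')
f=lambda i,c,k:cv2.resize(i[c[1]:c[3],c[0]:c[2]],None,fx=k,fy=k,interpolation=2)
A=cv2.imread('pics/s1.png');B=cv2.imread('pics/t1.png')
c=np.hstack([f(A,(280,220,360,340),5)[:600],f(B,(210,180,290,300),5)]);c=np.clip(255*(c/255.)**.5,0,255).astype(np.uint8); cv2.imwrite('pics/c3.png',c)
E
```

```text
time_s: 2.1
tool_pos: [0.5447, 0.0778, 0.4338]
eef_rot: [[-0.999, -0.049, -0.002], [-0.049, 0.999, -0.001], [0.002, -0.001, -1.0]]
force: [-0.2, -0.4, 0.3]
opening: 0.0853
grip_force: 0.0
t 2.1 pos [0.5447 0.0778 0.4338] yaw 0.049 tilt [-0.0015 -0.0007] F [-0.2 -0.4  0.3] open 0.0853 grip 0.0
share [-0.0421  0.0683 -0.0005] twist 0.0019
```

View pics/c3.png

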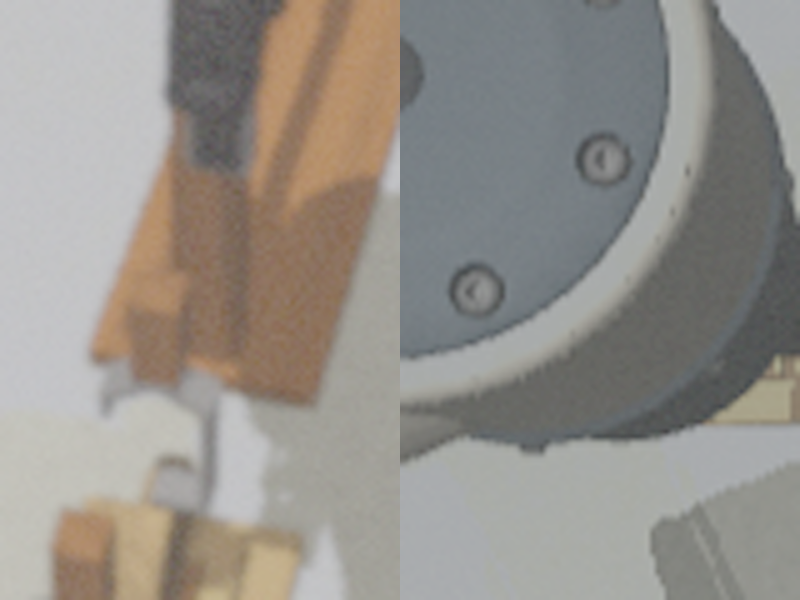

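The side view shows the round sample's grip top at about px (311,278), which agrees with the first fix. The finger is above it and not yet over it. I move over it, descend and close gently.

```bash
python3 -m pendant '[[[-0.021,0.034,0],0,1],[[-0.021,0.034,0],0.002,1],[[0,0,0],0,1],[[0,0,0],0,1],[[0,0,0.04],0,1],[[0,0,0.04],0,1],[[0,0,0.04],0,1],[[0,0,0.02],0,1]]' 20
python3 -m pendant '[[[0,0,0],0,1],[[0,0,0],0,1],[[0,0,0],0,1]]' >/dev/null
python3 - <<'E'
from h import *
to(.564,.113,.343,.047)
a=snap('side','s2.png')
f=lambda i,c,k:cv2.resize(i[c[1]:c[3],c[0]:c[2]],None,fx=k,fy=k,interpolation=2)
A=cv2.imread('pics/s2.png')
c=f(A,(270,230,370,330),6);c=np.clip(255*(c/255.)**.5,0,255).astype(np.uint8); cv2.imwrite('pics/c4.png',c)
E
```

```text
time_s: 2.87
tool_pos: [0.5632, 0.1114, 0.3627]
eef_rot: [[-0.999, -0.043, -0.003], [-0.043, 0.999, -0.001], [0.003, -0.0, -1.0]]
force: [-0.7, 0.6, -0.0]
opening: 0.085
grip_force: 0.0
t 3.12 pos [0.5645 0.1124 0.3664] yaw 0.0439 tilt [0.0026 0.0005] F [-0.6 -0.1  0.8] open 0.0853 grip 0.0
share [0.001  0.0013 0.0467] twist -0.003
```

View pics/c4.png

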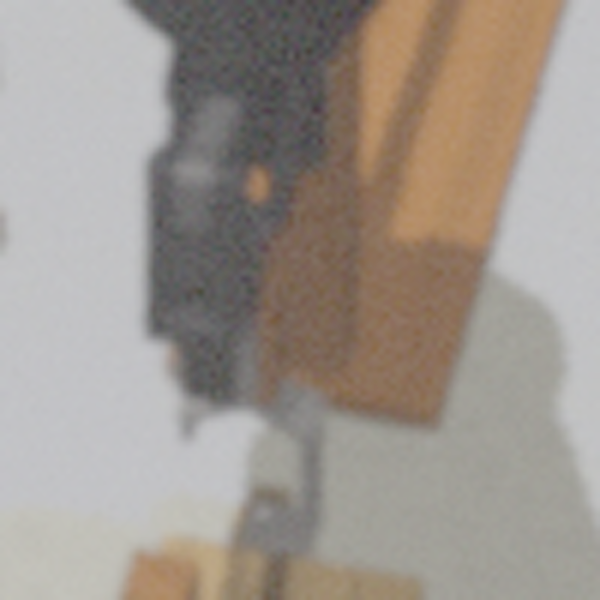

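Run:
```python
from h import *
np.set_printoptions(precision=1,suppress=True)
a=dict(np.load('s2.npz'))
c=lambda *p:(proj(a,p)[0]-[270,230])*6
for y in(.104,.122,.159,.17):
  for z in(.204,.195): print(y,z,c(.564-.009,y,z),c(.564+.009,y,z))
for x in (.553,.575): print('finger tip',c(x,.165,.1934+.013),c(x,.17,.1934+.013))
```

```text
0.104 0.204 [291.  269.5] [229.6 257.5]
0.104 0.195 [290.9 291.3] [229.9 279.3]
0.122 0.204 [274.4 314.9] [212.1 302.6]
0.122 0.195 [274.4 336.8] [212.6 324.4]
0.159 0.204 [238.7 412.4] [174.7 399.3]
0.159 0.195 [238.9 434.3] [175.4 421.2]
0.17 0.204 [227.6 442.6] [163.2 429.2]
0.17 0.195 [228.  464.4] [164. 451.]
finger tip [239.8 424.4] [234.7 438.2]
finger tip [161.1 408.2] [155.8 421.9]
```

```bash
python3 -m pendant '[[[0,0,0.023],0,1],[[0,0,0.022],0,1],[[0,0,0],0,1],[[0,0,0],0,0.2],[[0,0,0],0,-0.2],[[0,0,0],0,-0.4]]' 20
python3 -m pendant '[[[0,0,0],0,-0.7],[[0,0,0],0,-0.8],[[0,0,0],0,-0.8],[[0,0,0],0,-0.8]]' 20
python3 -c "
from h import *
to(.564,.113,.343,.047)"
```

```text
time_s: 3.67
tool_pos: [0.5645, 0.1128, 0.3434]
eef_rot: [[-0.999, -0.044, 0.002], [-0.044, 0.999, 0.001], [-0.002, 0.0, -1.0]]
force: [0.1, -0.9, -0.4]
opening: 0.0515
grip_force: 0.0
time_s: 4.0
tool_pos: [0.5643, 0.1128, 0.3425]
eef_rot: [[-0.999, -0.044, 0.001], [-0.044, 0.999, 0.0], [-0.001, 0.0, -1.0]]
force: [0.4, 0.5, 1.8]
opening: 0.0175
grip_force: 20.4
t 4.0 pos [0.5643 0.1128 0.3425] yaw 0.0441 tilt [0.0008 0.0001] F [0.4 0.5 1.8] open 0.0175 grip 20.4
share [ 0.0006  0.0005 -0.0009] twist -0.0028
```

```bash
python3 -m pendant '[[[0,0,0],0,-1],[[0,0,0],0,-1],[[0,0,-0.02],0,-1],[[0,0,-0.02],0,-1],[[0,0,-0.02],0,-1],[[0,0,-0.02],0,-1],[[0,0,-0.028],0,-1],[[0,0,-0.028],0,-1]]' 60
python3 -m pendant '[[[0,0,0],0,-1],[[0,0,0],0,-1],[[0,0,0],0,-1]]'
python3 - <<'E'
from h import *
to(.52,.11,.4105,.005)
a=snap('side','s3.png');b=snap('top','t3.png')
f=lambda i,c,k:cv2.resize(i[c[1]:c[3],c[0]:c[2]],None,fx=k,fy=k,interpolation=2)
A=cv2.imread('pics/s3.png');B=cv2.imread('pics/t3.png')
c=np.zeros((600,800,3),np.uint8);c[:,:400]=f(A,(260,160,380,340),3.3334)[:600,:400]
t=f(B,(310,195,550,270),1.6667)[:,:400];t=f(B,(325,210,405,250),5);c[:200,400:]=t
t=f(B,(470,210,550,250),5);c[200:400,400:]=t
t=f(A,(310,175,370,205),6);c[410:590,420:780]=t
c=np.clip(255*(c/255.)**.5,0,255).astype(np.uint8); cv2.imwrite('pics/c5.png',c)
E
```

```text
time_s: 4.67
tool_pos: [0.564, 0.1127, 0.4114]
eef_rot: [[-0.999, -0.044, -0.0], [-0.044, 0.999, 0.0], [0.0, 0.0, -1.0]]
force: [1.0, 0.2, -2.6]
opening: 0.0171
grip_force: 58.5
time_s: 4.92
tool_pos: [0.5639, 0.1128, 0.4095]
eef_rot: [[-0.999, -0.044, -0.001], [-0.044, 0.999, 0.0], [0.001, 0.0, -1.0]]
force: [-0.5, -0.3, -2.9]
opening: 0.0171
grip_force: 58.7
t 4.92 pos [0.5639 0.1128 0.4095] yaw 0.0439 tilt [-0.0013  0.0002] F [-0.5 -0.3 -2.9] open 0.0171 grip 58.7
share [ 0.088  -0.0017 -0.0019] twist 0.0371
```

View pics/c5.png

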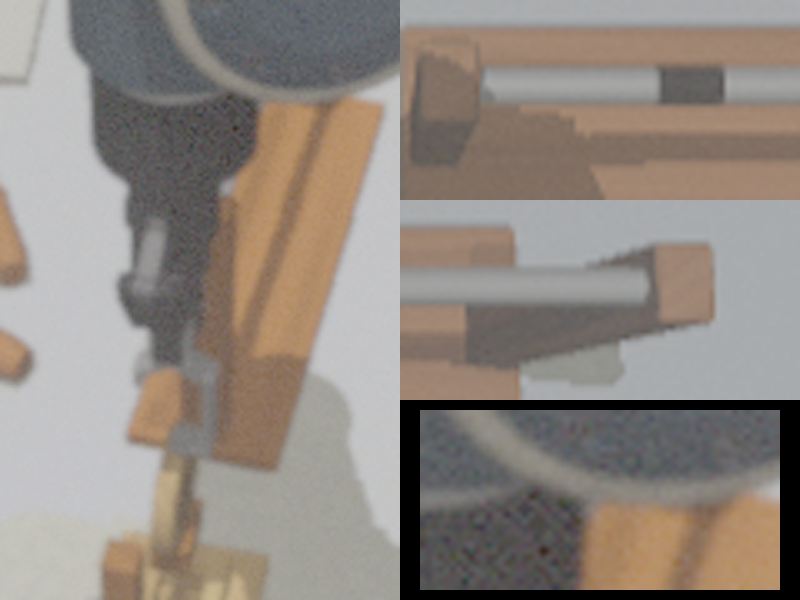

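The view shows the disc lifted clear of the rack. The mark is at top px (383.3,226.8), and the rail runs from (343,226.4) to (518,227).

Run:
```python
from h import *
np.set_printoptions(precision=4,suppress=True)
a=dict(np.load('side0.npz'));b=dict(np.load('top0.npz'))
print(tri(a,b,[(334,195.75)],[(383.3,226.8)]),onz(b,(383.3,226.8),.19))
print('rail',onz(b,(343,226.4),.19),onz(b,(518,227),.19))
print('posts',onz(b,(340.6,227),.19),onz(b,(522,227),.19))
print('post top x',onz(b,(335,217.6),.204),onz(b,(335,233.4),.204))
```

```text
[[ 0.5829 -0.1204  0.1977]] [ 0.5844 -0.1215]
rail [ 0.5846 -0.0471] [ 0.5856 -0.3704]
posts [ 0.5835 -0.0427] [ 0.5856 -0.3778]
post top x [ 0.5989 -0.0318] [ 0.57   -0.0319]
```

```bash
python3 -m pendant '[[[0.021,0,-0.001],0.0125,-1],[[0.021,0,-0.001],0.0125,-1],[[0.021,0,0],0.0125,-1],[[0.021,0,0],0,-1],[[0,0,0],0,-1],[[0,0,0],0,-1]]'
python3 -c "
from h import *
to(.522,-.215,.4105,.004)"
```

```text
time_s: 5.52
tool_pos: [0.5219, 0.1117, 0.4109]
eef_rot: [[-1.0, -0.005, -0.0], [-0.005, 1.0, -0.0], [0.0, -0.0, -1.0]]
force: [-0.5, -1.2, -2.6]
opening: 0.0172
grip_force: 58.6
t 5.52 pos [0.5219 0.1117 0.4109] yaw 0.0053 tilt [-0.0004 -0.0002] F [-0.5 -1.2 -2.6] open 0.0172 grip 58.6
share [ 0.0033 -0.6534  0.001 ] twist 0.0012
```

```bash
python3 -m pendant '[[[0,-0.03,0],0,-1],[[0,-0.05,0],0,-1],[[0.001,-0.05,0],0,-1],[[0,-0.05,0],0,-1],[[0.001,-0.05,0],0,-1],[[0,-0.05,0],0,-1],[[0,-0.05,0],0,-1],[[0.001,-0.05,0],0,-1]]'
python3 -m pendant '[[[0,-0.05,0],0,-1],[[0,-0.05,0],0,-1],[[0,-0.05,0],0,-1],[[0,-0.05,0],0,-1],[[0,-0.05,0],0,-1],[[0,-0.023,0],0,-1],[[0,0,0],0,-1],[[0,0,0],0,-1]]'
python3 -m pendant '[[[0,0,0],0,-1],[[0,0,0],0,-1]]'
python3 - <<'E'
from h import *
to(.5845,-.215,.4105,.004)
a=snap('side','s4.png');b=snap('top','t4.png')
f=lambda i,c,k:cv2.resize(i[c[1]:c[3],c[0]:c[2]],None,fx=k,fy=k,interpolation=2)
A=cv2.imread('pics/s4.png')
c=f(A,(290,110,390,210),6)
c=np.clip(255*(c/255.)**.5,0,255).astype(np.uint8); cv2.imwrite('pics/c6.png',c)
E
```

```text
time_s: 6.18
tool_pos: [0.522, -0.0796, 0.4107]
eef_rot: [[-1.0, -0.005, -0.001], [-0.005, 1.0, -0.0], [0.001, -0.0, -1.0]]
force: [0.2, -0.4, -2.7]
opening: 0.0172
grip_force: 59.0
time_s: 6.85
tool_pos: [0.5225, -0.2152, 0.4105]
eef_rot: [[-1.0, -0.003, -0.001], [-0.003, 1.0, 0.0], [0.001, 0.0, -1.0]]
force: [0.1, 0.3, -2.1]
opening: 0.0173
grip_force: 59.2
time_s: 7.02
tool_pos: [0.5224, -0.214, 0.4111]
eef_rot: [[-1.0, -0.006, -0.0], [-0.006, 1.0, 0.0], [0.0, 0.0, -1.0]]
force: [-0.1, 0.1, -2.8]
opening: 0.017
grip_force: 59.2
t 7.02 pos [ 0.5224 -0.214   0.4111] yaw 0.0058 tilt [-0.      0.0002] F [-0.1  0.1 -2.8] open 0.017 grip 59.2
share [-0.1241 -0.0027  0.0013] twist 0.0017
```

View pics/c6.png

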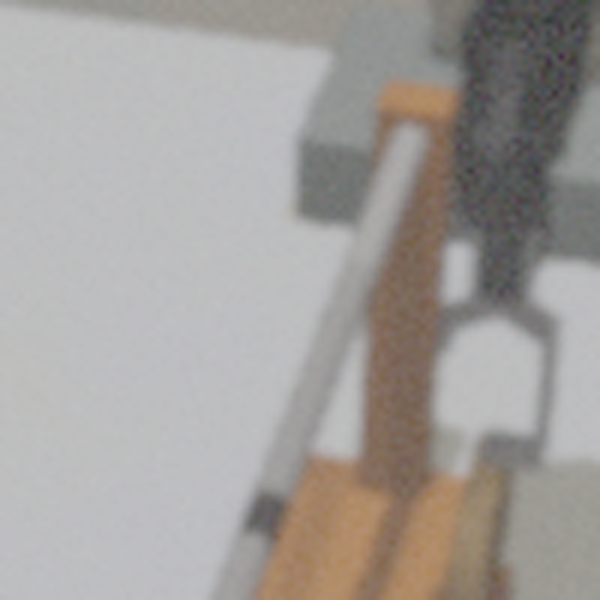

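The sample is held level in front of the rail. The lip end is near crop (445,345), the roof near (495,300) and the strap near (510,445). I check these against the expected hook pose.

Run:
```python
from h import *
np.set_printoptions(precision=0,suppress=True)
a=dict(np.load('s4.npz'))
c=lambda *p:(proj(a,p)[0]-[290,110])*6
z=.2205
print('lip end',c(.5404,-.206,z-.01),'roof',c(.5224,-.206,z+.010),'strap/shank',c(.5044,-.206,z-.052),'rail after',c(.584,-.206,.19),'lip after',c(.602,-.206,z-.01),'strap after',c(.584,-.206,z-.05),'lip -10',c(.5404,-.206,z-.02))
```

```text
lip end [441. 358.] roof [496. 318.] strap/shank [534. 470.] rail after [317. 386.] lip after [269. 331.] strap after [315. 430.] lip -10 [440. 381.]
```

The hook and the mark both sit about 15 crop px above where the calibration puts them, so the relative height is right. Next I move +x over the rail.

```bash
python3 -m pendant '[[[-0.02,-0.001,0],0,-1],[[-0.025,-0.001,0],0,-1],[[-0.025,0,0],0.001,-1],[[-0.025,0,0],0,-1],[[-0.02,0,0],0,-1],[[-0.009,0,0],0,-1],[[0,0,0],0,-1],[[0,0,0],0,-1]]'
python3 -c "
from h import *
to(.5845,-.215,.3825,.004)"
```

```text
time_s: 7.78
tool_pos: [0.5841, -0.2152, 0.4111]
eef_rot: [[-1.0, -0.004, -0.0], [-0.004, 1.0, 0.0], [0.0, 0.0, -1.0]]
force: [-1.2, -0.5, -2.7]
opening: 0.0174
grip_force: 59.2
t 7.78 pos [ 0.5841 -0.2152  0.4111] yaw 0.0042 tilt [-0.0005  0.0001] F [-1.2 -0.5 -2.7] open 0.0174 grip 59.2
share [-0.0007  0.0003  0.0571] twist 0.0002
```

```bash
python3 -m pendant '[[[0,0,0.018],0,-1],[[0,0,0.018],0,-1],[[0,0,0.015],0,-1],[[0,0,0.005],0,-1],[[0,0,0],0,-1],[[0,0,0],0,-1]]'
python3 -m pendant '[[[0,0,0.002],0,-1],[[0,0,0],0,-1],[[0,0,0],0,-1]]'
python3 -m pendant '[[[0,0,0.002],0,-1],[[0,0,0],0,-1],[[0,0,0],0,-1]]'
```

```text
time_s: 8.28
tool_pos: [0.5841, -0.2156, 0.383]
eef_rot: [[-1.0, -0.004, -0.001], [-0.004, 1.0, -0.0], [0.001, -0.0, -1.0]]
force: [0.5, -0.5, -2.5]
opening: 0.0173
grip_force: 59.3
time_s: 8.53
tool_pos: [0.5842, -0.2155, 0.3823]
eef_rot: [[-1.0, -0.004, 0.0], [-0.004, 1.0, 0.0], [-0.0, 0.0, -1.0]]
force: [-0.3, -0.4, -1.6]
opening: 0.0173
grip_force: 59.3
time_s: 8.78
tool_pos: [0.5843, -0.2155, 0.3812]
eef_rot: [[-1.0, -0.004, 0.0], [-0.004, 1.0, -0.0], [-0.0, -0.0, -1.0]]
force: [-0.6, 0.4, -2.5]
opening: 0.0172
grip_force: 59.3
```

```bash
python3 -m pendant '[[[0,0,0.002],0,-1],[[0,0,0],0,-1],[[0,0,0],0,-1]]'
python3 -m pendant '[[[0,0,0.002],0,-1],[[0,0,0],0,-1],[[0,0,0],0,-1]]'
python3 - <<'E'
from h import *
to(.5845,-.12,.3825,.004)
a=snap('side','s5.png')
A=cv2.imread('pics/s5.png')
c=cv2.resize(A[110:210,270:390],None,fx=6,fy=6,interpolation=2)
c=np.clip(255*(c/255.)**.5,0,255).astype(np.uint8); cv2.imwrite('pics/c7.png',c)
E
```

```text
time_s: 9.03
tool_pos: [0.5844, -0.2156, 0.3808]
eef_rot: [[-1.0, -0.004, 0.002], [-0.004, 1.0, -0.001], [-0.002, -0.001, -1.0]]
force: [1.2, -0.3, 0.2]
opening: 0.0172
grip_force: 59.6
time_s: 9.28
tool_pos: [0.5844, -0.2156, 0.3806]
eef_rot: [[-1.0, -0.004, 0.002], [-0.004, 1.0, -0.001], [-0.002, -0.001, -1.0]]
force: [-0.3, 1.0, 5.4]
opening: 0.017
grip_force: 60.4
t 9.28 pos [ 0.5844 -0.2156  0.3806] yaw 0.004 tilt [ 0.0024 -0.001 ] F [-0.3  1.   5.4] open 0.017 grip 60.4
share [-0.001   0.1911 -0.0039] twist -0.0
```

View pics/c7.png

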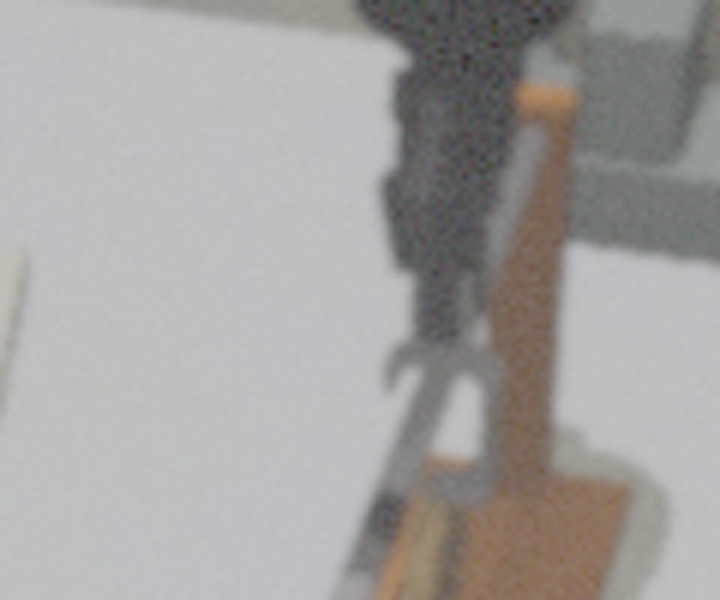

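The hook is over the rail: lip beyond it, shank on the near side, first contact at the predicted height. I ease the press by 1 mm and slide +y toward the mark.

```bash
python3 -m pendant '[[[0,0,-0.002],0,-1],[[0,0,0],0,-1],[[0,0.01,0],0,-1],[[0,0.02,0],0,-1],[[0,0.02,0],0,-1],[[0,0.02,0],0,-1],[[0,0.02,0],0,-1],[[0,0.01,0],0,-1]]'
python3 -m pendant '[[[0,0.01,0],0,-1],[[0,0.02,0],0,-1],[[0,0.02,0],0,-1],[[0,0.02,0],0,-1],[[0,0.01,0],0,-1],[[0,0.005,0],0,-1],[[0,0,0],0,-1],[[0,0,0],0,-1]]'
python3 - <<'E'
from h import *
to(.5845,-.121,.3808,.004)
a=snap('side','s6.png')
A=cv2.imread('pics/s6.png')
c=cv2.resize(A[140:240,270:390],None,fx=6,fy=6,interpolation=2)
c=np.clip(255*(c/255.)**.5,0,255).astype(np.uint8); cv2.imwrite('pics/c8.png',c)
E
```

```text
time_s: 10.0
tool_pos: [0.5842, -0.1641, 0.3807]
eef_rot: [[-1.0, -0.005, 0.001], [-0.005, 1.0, -0.0], [-0.001, -0.0, -1.0]]
force: [3.4, -3.6, 3.1]
opening: 0.0171
grip_force: 60.0
time_s: 10.67
tool_pos: [0.584, -0.1225, 0.3806]
eef_rot: [[-1.0, -0.004, 0.001], [-0.004, 1.0, 0.001], [-0.001, 0.001, -1.0]]
force: [1.5, -0.0, 5.8]
opening: 0.017
grip_force: 60.4
t 10.67 pos [ 0.584  -0.1225  0.3806] yaw 0.0042 tilt [0.0012 0.0011] F [ 1.5 -0.   5.8] open 0.017 grip 60.4
share [-0.001   0.003  -0.0003] twist 0.0002
```

```bash
python3 -m pendant '[[[0,0.003,-0.001],0,-1],[[0,0,-0.001],0,-1],[[0,0,0],0,-1],[[0,0,0],0,-1]]' 20
python3 -m pendant '[[[0,0,0],0,-0.45],[[0,0,0],0,-0.4],[[0,0,0],0,-0.3],[[0,0,0],0,-0.1],[[0,0,0],0,0.1],[[0,0,0],0,0.3],[[0,0,0],0,0.3],[[0,0,0],0,0.3]]'
python3 -c "
from h import *
to(.5845,-.121,.45)"
```

```text
time_s: 11.05
tool_pos: [0.584, -0.1214, 0.3808]
eef_rot: [[-1.0, -0.004, -0.0], [-0.004, 1.0, 0.001], [0.0, 0.001, -1.0]]
force: [4.1, -1.2, 1.1]
opening: 0.0171
grip_force: 59.8
time_s: 11.72
tool_pos: [0.5838, -0.1215, 0.3812]
eef_rot: [[-1.0, -0.004, -0.0], [-0.004, 1.0, 0.0], [0.0, 0.0, -1.0]]
force: [0.9, 1.0, 0.4]
opening: 0.0554
grip_force: 0.0
t 11.72 pos [ 0.5838 -0.1215  0.3812] yaw 0.0037 tilt [-0.0002  0.    ] F [0.9 1.  0.4] open 0.0554 grip 0.0
share [-0.0013  0.001  -0.1377] twist None
```

Released. I go up 0.12 m and back so the cameras see the sample, then check numerically, since all ten picture views are used.

```bash
python3 -m pendant '[[[0,0,-0.03],0,0.3],[[0,0,-0.04],0,0.3],[[0,0,-0.06],0,0.3],[[0,0,-0.06],0,0.3],[[0,0,-0.05],0,0.3],[[0.05,0,0],0,0.3],[[0.07,0,0],0,0.3],[[0.07,0,0],0,0.3]]' >/dev/null
python3 -m pendant '[[[0.07,0,0],0,0.3],[[0.07,0,0],0,0.3],[[0.07,0,0],0,0.3],[[0.05,0,0],0,0.3],[[0,0,0],0,0.3],[[0,0,0],0,0.3],[[0,0,0],0,0.3],[[0,0,0],0,0.3]]'
python3 - <<'E'
from h import *
np.set_printoptions(precision=4,suppress=True,linewidth=200)
a=snap('side','s7.png');b=snap('top','t7.png')
T=b['frame'].astype(int);T0=cv2.imread('pics/top0.png')[:,:,::-1].astype(int)
print('rail row 226 V:',T[225:229,368:400].mean((0,2)).astype(int)); print('before      :',T0[225:229,368:400].mean((0,2)).astype(int))
print('grip expected top px',proj(b,[(.584,-.1212,.242),(.584,-.1212,.21)]).ravel())
def orange(f,w):
    h=cv2.cvtColor(f[w[1]:w[3],w[0]:w[2]],cv2.COLOR_RGB2HSV); 
    m=((h[...,0]<14)&(h[...,1]>90)&(h[...,2]>45)).astype(np.uint8); return m
for r in b['frame'][212:246,366:402]: print(''.join('#' if (p[0]>1.5*p[2] and p[0]>60) else ('.' if p.max()<60 else ('o' if abs(int(p[0])-p[2])<20 else '-')) for p in r))
E
```

```text
time_s: 13.05
tool_pos: [0.3596, -0.1223, 0.5009]
eef_rot: [[-1.0, -0.004, -0.001], [-0.004, 1.0, 0.0], [0.001, 0.0, -1.0]]
force: [0.4, -0.2, -0.4]
opening: 0.0554
grip_force: 0.0
rail row 226 V: [94 94 94 94 94 94 95 94 77 36 33 36 37 39 39 70 74 74 73 70 70 69 70 71 60 62 61 65 93 93 94 93]
before      : [89 90 90 89 89 89 89 90 73 33 31 32 32 31 31 31 30 32 33 32 32 30 88 88 88 89 89 88 88 88 89 88]
grip expected top px [387.5459 223.2804 384.7762 225.6231]
------------------------------------
------------------------------------
------------------------------------
oooo-o-ooooooooooooooooooooooooooooo
#############ooooooooo##############
#############ooooooooo##############
#############ooooooooo##############
#############ooooooooo##############
#############oooo###################
#############oo..###################
#############o...###################
oooooooooo.......##########ooooooooo
ooooooooooo......##########ooooooooo
ooooooooooo......##########..ooooooo
ooooooooooo......##########ooooooooo
ooooooooooo......##########ooooooooo
ooooooooooo......##########ooooooooo
ooooooooooo......##########...oooooo
oooooooooo...........-.###....oooooo
.ooo--ooo.o.............-o....-#####
..........o...oooo...........#######
..........o..ooooooooo......########
..........oooooooooooo--############
----.-...ooooooooooooo-#############
..........oooooooooooo##############
..........o..ooooooooo##############
#########....ooooooooo##############
#.-######...........##-##.#-#-###-##
#-##---#-.#.-#.##-#####.######-####.
#####################-#####-##--####
###-#-#############-####.-#-######-#
##################..#--#########-###
#################################-##
###################-###-############<stdin>:10: RuntimeWarning: overflow encountered in scalar subtract
```

The hook spans top px 379–387 with its centre at 383.5. The mark's centre is at 383.3, so it is centred to about 1 mm and shows no yaw. Last I check that it is still and that the rack is undisturbed.

```bash
python3 -m pendant '[[[0,0,0],0,0.3],[[0,0,0],0,0.3],[[0,0,0],0,0.3],[[0,0,0],0,0.3],[[0,0,0],0,0.3]]' | head -1
python3 - <<'E'
from h import *
old={n:cv2.imread(f'pics/{f}7.png')[:,:,::-1].astype(float) for n,f in(('side','s'),('top','t'))}
o0={n:cv2.imread(f'pics/{n}0.png')[:,:,::-1].astype(float) for n in old}
for n,hang,rack in(('side',(290,130,380,260),(255,330,310,470)),('top',(355,200,420,260),(132,225,230,275))):
    f=snapshot(n)['frame'].astype(float); c=lambda i,r:cv2.GaussianBlur(i,(3,3),0)[r[1]:r[3],r[0]:r[2]]
    print(n,'hang diff max',np.abs(c(f,hang)-c(old[n],hang)).max(),'rack vs start: mean',np.abs(c(f,rack)-c(o0[n],rack)).mean(), 'p99',np.percentile(np.abs(c(f,rack)-c(o0[n],rack)),99))
E
```

```text
time_s: 13.57
side hang diff max 6.6875 rack vs start: mean 1.0975351731601732 p99 5.4375
top hang diff max 7.0 rack vs start: mean 4.687716836734694 p99 6.4375
```

The images show only noise-level change: the sample is at rest and the other two are where they were.

```bash
python3 -c "
from workcell import *
print(finish_job())"
```

```text
the job is handed in; nothing more can be done
None
```

I hooked the round sample over the rail about 95 mm to the -y side of the mark and slid it along. It now hangs straight and still, centred on the mark to about 1 mm. The other two samples stand undisturbed, and the job was handed in at about 14 s.

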